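# Set the flip tags of the sample bins

### The arm

A 6-joint arm with a two-finger parallel gripper is mounted at the origin on a cart in front of the work surface, level with it; the furniture and walls round the work are solid. World frame = base frame: x ahead of the robot, y to its left, z up, the work surface at z = 0. Lengths are in m, angles in rad, forces in N, time in s.
With the tool pointing down it reaches from about 0.275 to 0.825 m from the base axis. Payload 4.9 kg.
Tool frame: the origin (TCP) lies at the centre of the arm's flange, where the gripper is bolted on; the fingertips stand 173 mm ahead of it and the grasp point (between the pads) lies 155 mm ahead of it (arm.tcp_to_tips is the distance from the TCP to the fingertips, in m); z points along the fingers, y is the direction in which the jaws open and shut (so a half turn about z gives the same grasp; the last joint's range is limited). The gripper opens to 85 mm and grips with 20 to 120 N. Pads are 22 mm wide; open, the fingers measure 114 mm over their backs; the gripper's body (76 mm by 85 mm) begins 54 mm behind the grasp point. The pads swing forward as they close: fully open they stand 13 mm farther back than shut.
Start: joints at [1.04, 0.326, -0.193, 1.052, 0, 1.437], TCP at [0.213, 0.507, 0.405] pointing down, gripper open.
Joint ranges: [-2.65, 2.65], [-0.97, 1.79], [-1.3, 1.35], [-1.93, 2.1], [-1.47, 1.37], [-3.14, 3.14]. Speed limits (rad/s): [2.57, 2.57, 3.14, 3.14, 3.14, 3.14].

### API

Orientations are given as a unit quaternion [w, x, y, z].
In Python, from bench import arm, get_image, ticket gives the robot as it stands. The module is installed in compiled form; this text tells all that it offers.
- The arm moves only by the shell command python3 -m inch 'ROWS' [FORCE]. ROWS is JSON, one flat list of numbers, 7 for each row, row after row: the turn, a rotation vector about the tool's x, y, z in rad, then the shift along the tool's x, y, z in mm, then the opening, from 0 (shut) to 1 (fully open). In form: [ax, ay, az, tx, ty, tz, hand, ax, ay, az, tx, ty, tz, hand, ...]. A call has 1 to 20 rows; each row is the pose to reach, as a shift and turn from the pose commanded when the call began, along the tool's axes at that moment; what a row does not reach only later rows make up. A row lasts 1/8 s, in which the tool goes at most 62.5 mm and 10.7 degrees, less where a joint would pass 70% of its speed; a pose out of reach is approached as far as the arm can. A call with a gripper value outside its range is refused whole. The fingers move at their own pace and stop on an object; FORCE is the grip in N (left out, the last holds). Time passes only in rows, so rows that repeat a pose let the fingers close. It gives the time, the measured TCP pose, the force and the opening at its end, in the units of the state.
- arm.observe(): the state, without advancing time (a new reading comes with each control period).
- get_image(name): name is "side" or "top"; returns a dict with "pixels" (480x640x3 uint8, red, green, blue), "fx", "fy", "cx", "cy" (pixels), "distortion" ([k1, k2, p1, p2, k3] as OpenCV has them; the pictures are not rectified), "R" (3x3) and "t" (3): a world point X has camera coordinates R X + t. Camera axes: x right, y down, z forward; pixel columns grow to the right and rows downward; lengths in m; the calibration is good to about 2 mm. A picture is of the moment at which its call begins. There is no depth.
- ticket.sign_off(): hands the job in, once; it reports no verdict.
The state is a dict: "clock": time; "joints": joint angles; "joint_vel": joint speeds; "effort": joint torques, N m; "tcp_pos": TCP position; "tcp_rot": TCP orientation; "force": force on the tool from outside, world axes, zero at the start; "moment": the same for the moment, N m; "width": opening from 0.0 (shut) to 1.0 (fully open).
Only numpy, scipy, OpenCV 4.12 (cv2) and the standard library are available. Lean on these libraries where they do the work, as an engineer would, in place of code of your own. Each camera call takes 0.05 s, during which the arm holds its last target.

### The job

Each of the four bins on the board has a two-faced flip tag in front of it: leaning back towards its bin a tag shows a round disc (full), leaning forward towards you it shows a straight bar (not full). A bin is full when it holds three tubes. Gently push over whichever tags are wrong, without gripping anything, so that the full bins and only those show the disc and the others show the bar, and leave the tubes and everything else where they are.

Things in the scene. Friction and masses are not known exactly. Their poses are not given: they have to be found in the camera images.
- board: The fixed grey board, 230 x 312 x 8 mm, that carries four bins in a row and a flip tag in front of each. Origin at surface height, 5 mm nearer the tags than its middle; x axis points from the tags to the bins (roughly away from the robot), y axis runs along the row. The four places are 78 mm apart in y; stands at x = -55 mm, bin centres at x = +66 mm.
- stand_1: Fixed metal stand of one flip tag, foot 34 x 56 mm, on the board (8 mm above the surface), 30 mm high. Its place in the row varies. Origin under its middle, on the board's top; x points to its bin (same y, centre 121 mm behind), y along the row. The tag's hinge lies along y, 16 mm above the origin (24 mm above the surface).
- tag_1 (a joint): Tag on stand_1, a 30 g white flap 42 mm wide, 3.5 thick, 62 mm from hinge to free edge. rad: 0 = leans 40 degrees to the robot (edge 40 mm before the hinge, 71 mm above the surface), face with raised dark BAR up; 0.698 = upright (edge at 86 mm); 1.396 = leans 40 degrees back to its bin, face with round DISC up. Swings freely; past upright it falls to the other stop and stays.
- stand_2: Fixed metal stand of one flip tag, foot 34 x 56 mm, on the board (8 mm above the surface), 30 mm high. Its place in the row varies. Origin under its middle, on the board's top; x points to its bin (same y, centre 121 mm behind), y along the row. The tag's hinge lies along y, 16 mm above the origin (24 mm above the surface).
- tag_2 (a joint): Tag on stand_2, a 30 g white flap 42 mm wide, 3.5 thick, 62 mm from hinge to free edge. rad: 0 = leans 40 degrees to the robot (edge 40 mm before the hinge, 71 mm above the surface), face with raised dark BAR up; 0.698 = upright (edge at 86 mm); 1.396 = leans 40 degrees back to its bin, face with round DISC up. Swings freely; past upright it falls to the other stop and stays.
- stand_3: Fixed metal stand of one flip tag, foot 34 x 56 mm, on the board (8 mm above the surface), 30 mm high. Its place in the row varies. Origin under its middle, on the board's top; x points to its bin (same y, centre 121 mm behind), y along the row. The tag's hinge lies along y, 16 mm above the origin (24 mm above the surface).
- tag_3 (a joint): Tag on stand_3, a 30 g white flap 42 mm wide, 3.5 thick, 62 mm from hinge to free edge. rad: 0 = leans 40 degrees to the robot (edge 40 mm before the hinge, 71 mm above the surface), face with raised dark BAR up; 0.698 = upright (edge at 86 mm); 1.396 = leans 40 degrees back to its bin, face with round DISC up. Swings freely; past upright it falls to the other stop and stays.
- stand_4: Fixed metal stand of one flip tag, foot 34 x 56 mm, on the board (8 mm above the surface), 30 mm high. Its place in the row varies. Origin under its middle, on the board's top; x points to its bin (same y, centre 121 mm behind), y along the row. The tag's hinge lies along y, 16 mm above the origin (24 mm above the surface).
- tag_4 (a joint): Tag on stand_4, a 30 g white flap 42 mm wide, 3.5 thick, 62 mm from hinge to free edge. rad: 0 = leans 40 degrees to the robot (edge 40 mm before the hinge, 71 mm above the surface), face with raised dark BAR up; 0.698 = upright (edge at 86 mm); 1.396 = leans 40 degrees back to its bin, face with round DISC up. Swings freely; past upright it falls to the other stop and stays.
- bin_a: Open grey plastic bin 97 x 58 x 30 mm (walls 3 mm), fixed on the board with its rim 38 mm above the surface; it holds three tubes: full. Its place in the row varies. Origin under its middle, x away from the tags, y along the row; its front wall is 72 mm behind the tags' hinge line.
- bin_b: Open grey plastic bin 97 x 58 x 30 mm (walls 3 mm), fixed on the board with its rim 38 mm above the surface; it holds three tubes: full. Its place in the row varies. Origin under its middle, x away from the tags, y along the row; its front wall is 72 mm behind the tags' hinge line.
- bin_c: Open grey plastic bin 97 x 58 x 30 mm (walls 3 mm), fixed on the board with its rim 38 mm above the surface; it holds one tube: not full. Its place in the row varies. Origin under its middle, x away from the tags, y along the row; its front wall is 72 mm behind the tags' hinge line.
- bin_d: Open grey plastic bin 97 x 58 x 30 mm (walls 3 mm), fixed on the board with its rim 38 mm above the surface; it is empty. Its place in the row varies. Origin under its middle, x away from the tags, y along the row; its front wall is 72 mm behind the tags' hinge line.
- tube_1: Loose capped sample tube, 85 x 16 x 16 mm, lying along x in bin_a; origin at its underside, middle. To be left alone.
- tube_2: Loose capped sample tube, 85 x 16 x 16 mm, lying along x in bin_a; origin at its underside, middle. To be left alone.
- tube_3: Loose capped sample tube, 85 x 16 x 16 mm, lying along x in bin_a; origin at its underside, middle. To be left alone.
- tube_4: Loose capped sample tube, 85 x 16 x 16 mm, lying along x in bin_b; origin at its underside, middle. To be left alone.
- tube_5: Loose capped sample tube, 85 x 16 x 16 mm, lying along x in bin_b; origin at its underside, middle. To be left alone.
- tube_6: Loose capped sample tube, 85 x 16 x 16 mm, lying along x in bin_b; origin at its underside, middle. To be left alone.
- tube_7: Loose capped sample tube, 85 x 16 x 16 mm, lying along x in bin_c; origin at its underside, middle. To be left alone.
- timer: Small white lab timer, 64 x 66 x 18 mm, lying loose to the right of the board; origin at its underside, middle. Bystander. Right of it stands a fixed microscope 0.4 m tall (about x 0.36 to 0.75 m, y -0.20 to -0.54 m): keep the arm clear of it.
- marker: Marker pen, 119 x 15 x 17 mm, lying loose to the right of the board; origin at its underside, middle. Bystander. Beyond it, behind the right end of the board, stands a fixed water bath 179 mm high (about x 0.68 to 0.96 m, y -0.26 to 0.05 m).
- bulb: Red rubber bulb, 83 x 47 x 47 mm, lying loose to the left of the board; origin at its underside, middle. Bystander.
- cup: White specimen cup with lid, 55 mm wide, 59 mm high, loose to the left of the board; origin at its underside, middle. Bystander.

How it is judged:
At the end, for the whole second after the job is handed in: Every tag in front of a bin with three tubes leans back showing its disc (joint above 1.25 rad), every other tag leans forward showing its bar (joint below 0.15 rad), and all tags are at rest (under 0.2 rad/s) (((horizontal distance between bin_a and stand_1 below 0.132 m and value of joint tag_1 above 1.25 rad) or (horizontal distance between bin_b and stand_1 below 0.132 m and value of joint tag_1 above 1.25 rad) or (horizontal distance between bin_c and stand_1 below 0.132 m and value of joint tag_1 below 0.15 rad) or (horizontal distance between bin_d and stand_1 below 0.132 m and value of joint tag_1 below 0.15 rad)) and velocity of joint tag_1 between -0.2 and 0.2 rad/s and ((horizontal distance between bin_a and stand_2 below 0.132 m and value of joint tag_2 above 1.25 rad) or (horizontal distance between bin_b and stand_2 below 0.132 m and value of joint tag_2 above 1.25 rad) or (horizontal distance between bin_c and stand_2 below 0.132 m and value of joint tag_2 below 0.15 rad) or (horizontal distance between bin_d and stand_2 below 0.132 m and value of joint tag_2 below 0.15 rad)) and velocity of joint tag_2 between -0.2 and 0.2 rad/s and ((horizontal distance between bin_a and stand_3 below 0.132 m and value of joint tag_3 above 1.25 rad) or (horizontal distance between bin_b and stand_3 below 0.132 m and value of joint tag_3 above 1.25 rad) or (horizontal distance between bin_c and stand_3 below 0.132 m and value of joint tag_3 below 0.15 rad) or (horizontal distance between bin_d and stand_3 below 0.132 m and value of joint tag_3 below 0.15 rad)) and velocity of joint tag_3 between -0.2 and 0.2 rad/s and ((horizontal distance between bin_a and stand_4 below 0.132 m and value of joint tag_4 above 1.25 rad) or (horizontal distance between bin_b and stand_4 below 0.132 m and value of joint tag_4 above 1.25 rad) or (horizontal distance between bin_c and stand_4 below 0.132 m and value of joint tag_4 below 0.15 rad) or (horizontal distance between bin_d and stand_4 below 0.132 m and value of joint tag_4 below 0.15 rad)) and velocity of joint tag_4 between -0.2 and 0.2 rad/s); the robot touches nothing.
It fails at once if a tag or its stand is pinched or pushed hard (over 15 N from the fingers) (contact force between the fingers and stand_1 above 15 N or contact force between the fingers and stand_2 above 15 N or contact force between the fingers and stand_3 above 15 N or contact force between the fingers and stand_4 above 15 N).
It fails at once if a tube in a bin is moved more than 25 mm or lifted (distance of any of tube_1, tube_2, tube_3, tube_4, tube_5, tube_6, tube_7 from where it was at the start of the episode above 0.025 m or height (world z) of any of tube_1, tube_2, tube_3, tube_4, tube_5, tube_6, tube_7 above 0.025 m).
It fails at once if a bystander is moved more than 20 mm or lifted (distance of any of timer, marker, bulb, cup from where it was at the start of the episode above 0.02 m or height (world z) of any of timer, marker, bulb, cup above 0.015 m).
It also fails if it takes over 51 s, if anything falls off the work surface, if the arm or the gripper's body presses on something with over 40 N, if the wrist force passes 120 N, or if a joint passes its speed limit or range.

## Working session

There is one attempt and no reset: what is moved stays moved. The work goes in short steps, Python scripts to look and compute and a shell command to move; the robot and the scene stay as the last step left them, time stands still between calls to the robot, and variables do not carry over. Pictures are saved under pics/ and viewed, and the job is handed in when it is done.

```bash
mkdir -p pics
python3 - <<'E'
from bench import arm,get_image
import cv2
s=arm.observe();print(s)
for n in("top","side"):
    g=get_image(n);cv2.imwrite(f"pics/{n}0.png",g["pixels"][:,:,::-1])
    print(n,{k:g[k] for k in g if k!="pixels"})
E
```

```text
{'clock': 0.0, 'joints': array([ 1.03979935e+00,  3.26916154e-01, -1.93590272e-01,  1.05203668e+00,
        1.37402014e-05,  1.43660704e+00]), 'joint_vel': array([-0.0008123 ,  0.00101266,  0.00066163, -0.00104367,  0.00112681,
        0.0013648 ]), 'effort': array([ 1.40900262e-03, -4.43399620e+01,  2.62442797e+01,  1.52725348e-02,
       -2.63911397e-04,  1.99995391e-06]), 'tcp_pos': array([0.21239185, 0.50701272, 0.40391427]), 'tcp_rot': array([-2.91650796e-04,  1.97104671e-01,  9.80382061e-01, -8.23282991e-04]), 'force': array([ 0.43384404, -0.69680348, -0.40426309]), 'moment': array([0.01333015, 0.00231244, 0.00480018]), 'width': 1.0012508584101705}
top {'fx': 558.1545585011264, 'fy': 558.1545585011264, 'cx': 315.856591607044, 'cy': 228.37941686608067, 'distortion': array([0.03690225, 0.        , 0.        , 0.        , 0.        ]), 'R': array([[-0.02751956, -0.99961919,  0.00203607],
       [-0.98419608,  0.02673841, -0.17505178],
       [ 0.17493068, -0.00682124, -0.98455712]]), 't': array([0.14651631, 0.49731428, 1.03254924])}
side {'fx': 541.9604204782918, 'fy': 541.9604204782918, 'cx': 314.7546385965244, 'cy': 233.90170506611014, 'distortion': array([0.00221196, 0.        , 0.        , 0.        , 0.        ]), 'R': array([[ 0.94863031, -0.31614869,  0.01226913],
       [-0.19082486, -0.60265619, -0.77484927],
       [ 0.25236165,  0.73270425, -0.63202696]]), 't': array([-0.43630905,  0.25422258,  1.0195295 ])}
```

View pics/top0.png

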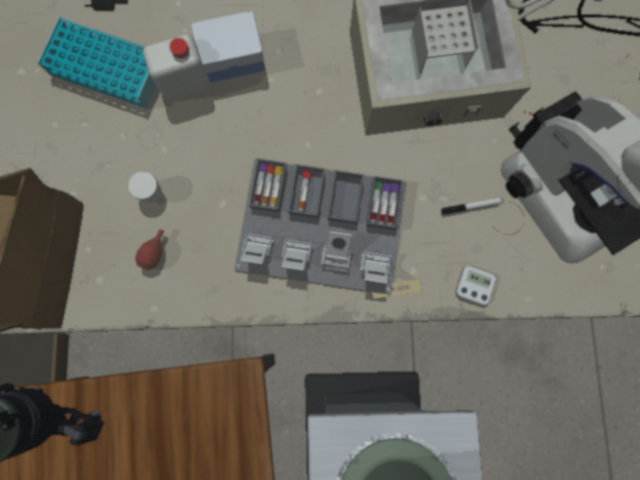

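View pics/side0.png

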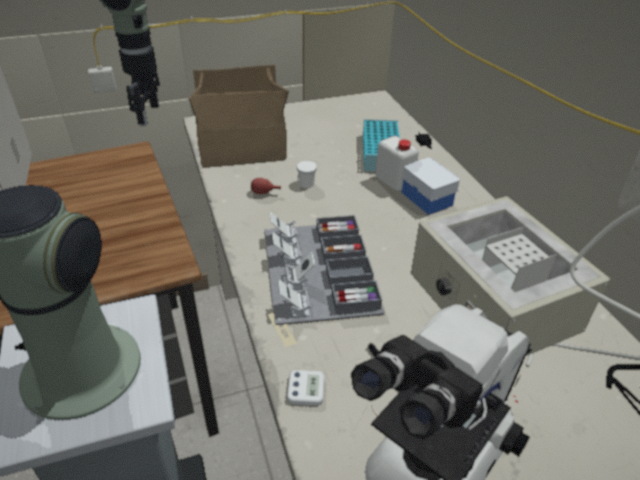

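Top view: the bins left to right (about columns 267, 307, 345, 385, row 190) look like 3, 1, 0 and 3 tubes. The tags are at (256,250), (296,254), (338,245) and (376,267). I'll zoom in to confirm this, and fit the board from its mask.

```bash
cat > h.py <<'E'
import numpy as np,cv2
from bench import arm,get_image
def cast(g,uv,z):
    K=np.array([[g["fx"],0,g["cx"]],[0,g["fy"],g["cy"]],[0,0,1]])
    p=cv2.undistortPoints(np.array(uv,float).reshape(-1,1,2),K,g["distortion"]).reshape(-1,2)
    d=np.c_[p,np.ones(len(p))]@g["R"]; c=-g["R"].T@g["t"]
    return c+d*((z-c[2])/d[:,2])[:,None]
def proj(g,X):
    K=np.array([[g["fx"],0,g["cx"]],[0,g["fy"],g["cy"]],[0,0,1]])
    return cv2.projectPoints(np.array(X,float).reshape(-1,1,3),cv2.Rodrigues(g["R"])[0],g["t"],K,g["distortion"])[0].reshape(-1,2)
E
python3 - <<'E'
from h import *
g=get_image("top");p=g["pixels"][:,:,::-1]
c=cv2.resize(p[150:305,225:415],None,fx=4,fy=3.8,interpolation=cv2.INTER_CUBIC);cv2.imwrite("pics/topz.png",c)
s=get_image("side");q=s["pixels"][:,:,::-1]
cv2.imwrite("pics/sidez.png",cv2.resize(q[205:335,250:400],None,fx=4.5,fy=4.5,interpolation=cv2.INTER_CUBIC))
print(p[278,300],p[300,300],p[220,240])
hsv=cv2.cvtColor(p,cv2.COLOR_BGR2HSV)
f=p.astype(int)
m=((f[:,:,2]-f[:,:,0])<5).astype(np.uint8);m[:150]=0;m[305:]=0;m[:,:225]=0;m[:,415:]=0
m=cv2.morphologyEx(m,cv2.MORPH_CLOSE,np.ones((15,15)))
m=cv2.morphologyEx(m,cv2.MORPH_OPEN,np.ones((9,9)))
cs,_=cv2.findContours(m,cv2.RETR_EXTERNAL,cv2.CHAIN_APPROX_NONE)
k=max(cs,key=cv2.contourArea);print(cv2.contourArea(k),cv2.boundingRect(k))
W=cast(g,k.reshape(-1,2),0.008)[:,:2]
r=cv2.minAreaRect((W*1000).astype(np.float32));print(r)
E
```

```text
[70 70 69] [129 142 144] [128 142 143]
17615.5 (236, 160, 169, 133)
((514.7572021484375, 122.0948257446289), (311.1361389160156, 233.85025024414062), 79.58828735351562)
```

View pics/topz.png

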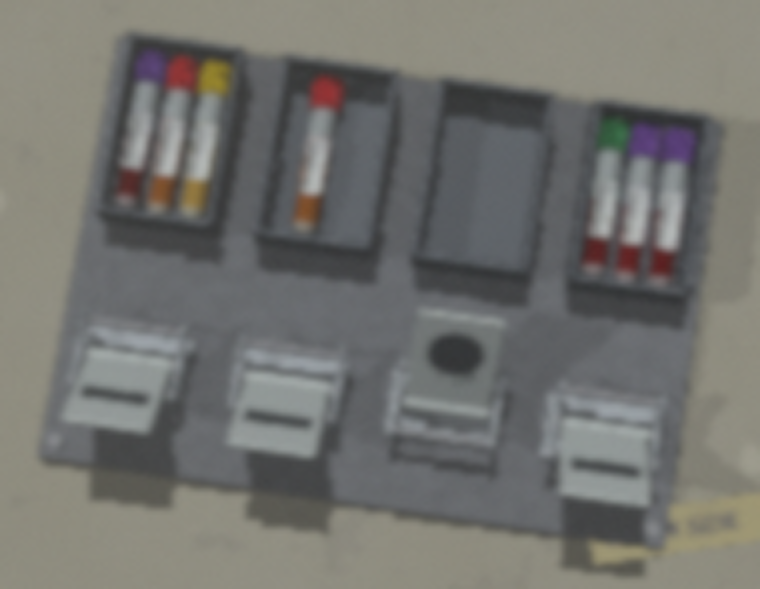

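View pics/sidez.png

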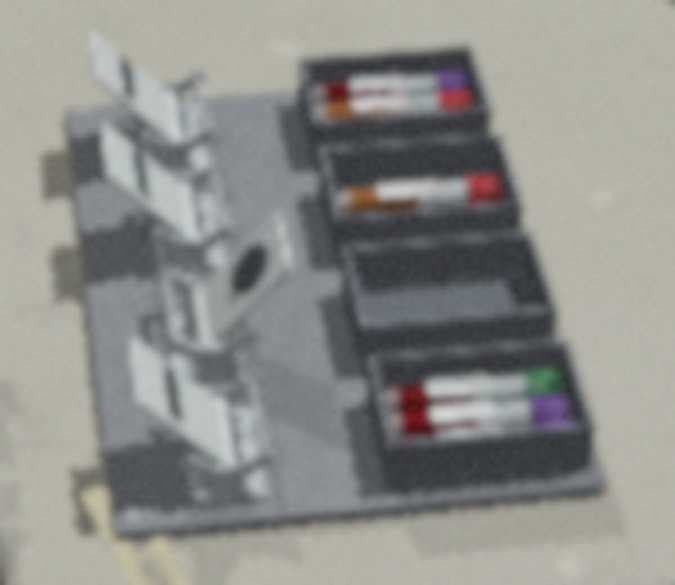

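Both zooms confirm the bins, left to right, as 3, 1, 0, 3 tubes and the tags as bar, bar, disc, bar. The wrong ones are the 1st (→disc), the 3rd (→bar) and the 4th (→disc). Next I'll locate the tag edges, hinges and board.

Run:
```python
from h import *
np.set_printoptions(precision=4,suppress=True)
g=get_image("top")
f=lambda a:np.array(a,float)/[4,3.8]+[225-.4,150-.4]
B=cast(g,f([[42,462],[660,548],[122,35],[718,118]]),.008)[:,:2]
print("board FL FR BL BR",B.tolist())
print("front",np.linalg.norm(B[0]-B[1]),"side",np.linalg.norm(B[0]-B[2]),np.linalg.norm(B[1]-B[3]))
e=[[63,425],[150,434],[227,447],[317,457],[415,308],[507,320],[560,495],[648,505]]
T=cast(g,f(e),.071)[:,:2]
u=(B[0]-B[1])+(B[2]-B[3]); yaw=np.arctan2(-u[0],u[1]);print("yaw",yaw)
ex=np.array([np.cos(yaw),np.sin(yaw)]);ey=np.array([-ex[1],ex[0]])
o=B.mean(0)-.005*ex;print("origin",o)
for i in range(4):
    a,b=T[2*i],T[2*i+1];m=(a+b)/2;h=m+ex*(.040 if i!=2 else -.040)
    print(i+1,"w",np.linalg.norm(a-b),"edge",m,"hinge",h,"in board",(h-o)@ex,(h-o)@ey)
# dark bar/disc check: raised-bar centroids across two views skipped; side-view check of edges
s=get_image("side")
fs=lambda a:np.array(a,float)/4.5+[250-.4,205-.4]
print("side edges",cast(s,fs([[93,33],[97,68],[103,125],[107,160],[282,213],[293,262],[132,340],[137,385]]),.071)[:,:2])
```

```text
board FL FR BL BR [[0.42644532271058194, 0.2935105267808735], [0.37397184466928024, -0.007626474564341623], [0.6546381571522449, 0.25230496623956733], [0.600625775588989, -0.04846516544142815]]
front 0.3056745973693907 side 0.23188330666532136 0.230303719192527
yaw -0.17510228487140522
origin [0.509  0.1233]
1 w 0.04066813313535421 edge [0.435  0.2548] hinge [0.4744 0.2478] in board -0.05578511153556344 0.11658694275990275
2 w 0.042033653831183244 edge [0.4218 0.1782] hinge [0.4612 0.1713] in board -0.0553974363278412 0.03892368086332886
3 w 0.04352269957687141 edge [0.4877 0.0883] hinge [0.4483 0.0952] in board -0.054840319550572475 -0.03820687952086248
4 w 0.040789851168482924 edge [0.3943 0.0255] hinge [0.4337 0.0185] in board -0.055903108411767516 -0.1162756075188875
side edges [[0.4401 0.2779]
 [0.4343 0.248 ]
 [0.4251 0.2017]
 [0.4199 0.1745]
 [0.4901 0.1103]
 [0.484  0.0753]
 [0.3975 0.0475]
 [0.392  0.0191]]
```

The fit agrees with the given layout: hinge line at -55 to -56 mm, places at ±117 and ±39 mm, tag widths 41 to 44 mm. The side view also agrees within about 4 mm. Next I'll work out the shifts.

```bash
cat > way.py <<'E'
from h import *
from scipy.spatial.transform import Rotation as Ro
np.set_printoptions(precision=1,suppress=True)
yaw=-.175;ex=np.array([np.cos(yaw),np.sin(yaw)]);ey=np.array([-ex[1],ex[0]]);o=np.array([.509,.1233])
H=[o-.0555*ex+ey*y for y in(.117,.039,-.039,-.117)]
s=arm.observe();q=s["tcp_rot"];R=Ro.from_quat([q[1],q[2],q[3],q[0]])
tgt=Ro.from_matrix(np.c_[np.r_[-ex,0],np.r_[ey,0],[0,0,-1]])
print("clock",s["clock"],"tcp",s["tcp_pos"]*1000,"w",s["width"],"F",s["force"],"tips",arm.tcp_to_tips)
print("turn",(R.inv()*tgt).as_rotvec().round(3))
def to(i,dx,z):
    P=np.r_[H[i-1]+dx*ex,z]; print(i,dx,z,"world",P*1000,"tool shift mm",R.inv().apply(P-s["tcp_pos"])*1000)
for i in(3,1,4):
    to(i,.072,.32);to(i,-.075,.32)
    p=s["tcp_pos"][:2]-H[i-1];print("   now rel hinge",p@ex*1000,p@ey*1000)
E
python3 way.py
```

```text
clock 0.3 tcp [212.5 507.2 404.4] w 1.002230807712259 F [ 0.4 -0.1  1.1] tips 0.1734
turn [-0.  -0.  -0.2]
3 0.072 0.32 world [518.5  82.  320. ] tool shift mm [-446.5 -273.9   84.5]
3 -0.075 0.32 world [373.7 107.6 320. ] tool shift mm [-303.1 -306.2   84.6]
   now rel hinge -303.2997664695405 365.4248926026386
1 0.072 0.32 world [545.6 235.6 320. ] tool shift mm [-412.2 -121.7   84.5]
1 -0.075 0.32 world [400.9 261.2 320. ] tool shift mm [-268.8 -154.    84.5]
   now rel hinge -303.29976646954054 209.42489260263864
4 0.072 0.32 world [504.9   5.2 320. ] tool shift mm [-463.7 -349.9   84.6]
4 -0.075 0.32 world [360.1  30.8 320. ] tool shift mm [-320.3 -382.3   84.6]
   now rel hinge -303.2997664695405 443.42489260263864
```

```bash
python3 -m inch '[0,0,-0.1,-110,-68,20,0, 0,0,-0.222,-220,-136,40,0, 0,0,-0.222,-330,-205,60,0, 0,0,-0.222,-446,-274,84,0, 0,0,-0.222,-446,-274,84,0, 0,0,-0.222,-446,-274,84,0, 0,0,-0.222,-446,-274,84,0, 0,0,-0.222,-446,-274,84,0, 0,0,-0.222,-446,-274,84,0, 0,0,-0.222,-446,-274,84,0, 0,0,-0.222,-446,-274,84,0, 0,0,-0.222,-446,-274,84,0, 0,0,-0.222,-446,-274,84,0, 0,0,-0.222,-446,-274,84,0]' 20; python3 way.py
python3 - <<'E'
from h import *
s=get_image("side");cv2.imwrite("pics/s1.png",s["pixels"][100:400,150:550,::-1].repeat(2,0).repeat(2,1))
t=arm.observe()["tcp_pos"];print(proj(s,[t-[0,0,.1734]]))
E
```

```text
clock: 2.05
tcp_pos: [0.5178, 0.0828, 0.3209]
tcp_rot: [0.0, 0.087, 0.996, 0.0]
force: [0.5, -0.2, 0.2]
width: -0.002
clock 2.05 tcp [517.8  82.8 320.9] w -0.0015623959210880388 F [ 0.5 -0.2  0.2] tips 0.1734
turn [0. 0. 0.]
3 0.072 0.32 world [518.5  82.  320. ] tool shift mm [-0.8 -0.7  0.9]
3 -0.075 0.32 world [373.7 107.6 320. ] tool shift mm [146.2  -0.5   0.9]
   now rel hinge 71.20877002242615 0.6598271810364009
1 0.072 0.32 world [545.6 235.6 320. ] tool shift mm [ -1.  155.3   0.9]
1 -0.075 0.32 world [400.9 261.2 320. ] tool shift mm [146.  155.5   0.9]
   now rel hinge 71.20877002242612 -155.3401728189636
4 0.072 0.32 world [504.9   5.2 320. ] tool shift mm [ -0.7 -78.7   0.9]
4 -0.075 0.32 world [360.1  30.8 320. ] tool shift mm [146.3 -78.5   0.9]
   now rel hinge 71.20877002242614 78.6598271810364
[[329.58723146 229.69862144]]
```

View pics/s1.png

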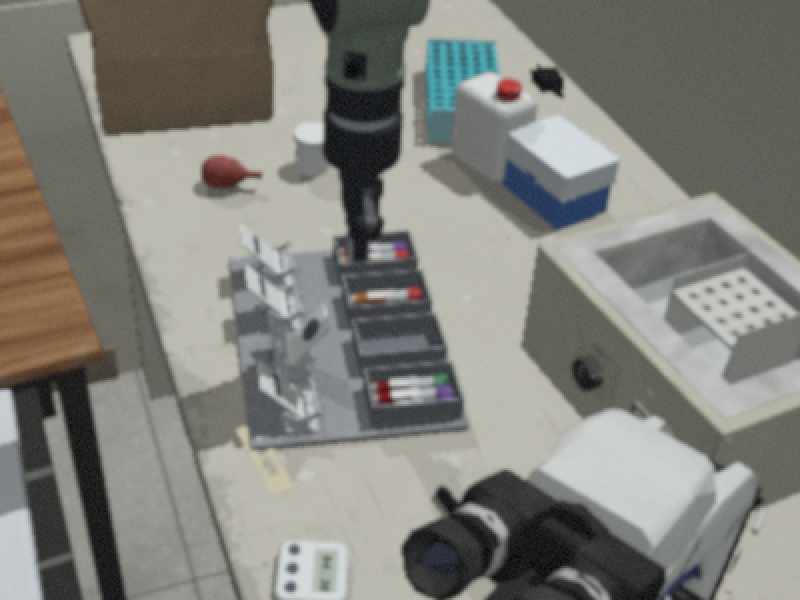

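The side view puts the tips at crop (360,258), against a predicted (359,259), so the tool length is right. Now tag 3: go down behind it and push toward the robot.

```bash
python3 -m inch '[0,0,0,-2,0,40,0, 0,0,0,-2,0,75,0, 0,0,0,-2,0,92,0, 0,0,0,-2,0,92,0, 0,0,0,8,0,92,0, 0,0,0,15,0,92,0, 0,0,0,22,0,92,0, 0,0,0,29,0,92,0, 0,0,0,36,0,92,0, 0,0,0,43,0,92,0, 0,0,0,50,0,92,0, 0,0,0,57,0,92,0, 0,0,0,63,0,92,0, 0,0,0,68,0,92,0, 0,0,0,73,0,92,0, 0,0,0,73,0,92,0, 0,0,0,65,0,92,0, 0,0,0,65,0,60,0, 0,0,0,65,0,10,0, 0,0,0,65,0,10,0]'
python3 - <<'E'
from h import *
s=get_image("side");cv2.imwrite("pics/s2.png",s["pixels"][180:360,220:460,::-1].repeat(3,0).repeat(3,1))
E
```

```text
clock: 4.6
tcp_pos: [0.4565, 0.0935, 0.3141]
tcp_rot: [0.004, 0.087, 0.996, 0.0]
force: [0.2, -0.0, -0.6]
width: -0.002
```

View pics/s2.png

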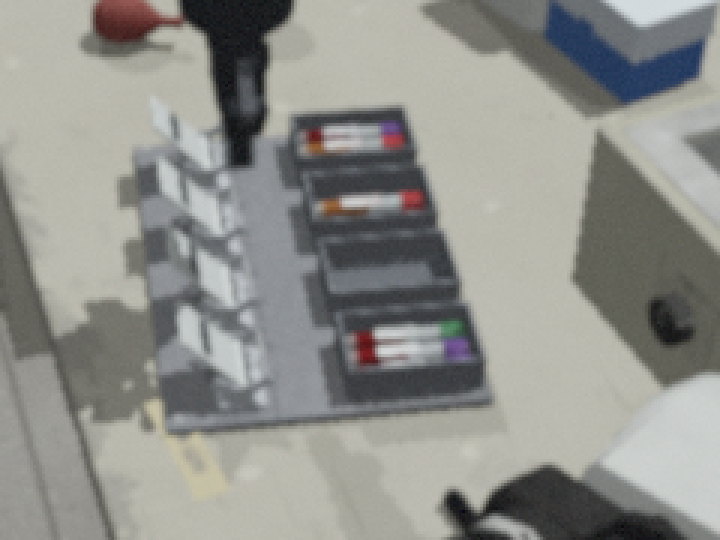

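```bash
python3 way.py
```

```text
clock 4.65 tcp [455.5  93.4 312.3] w 0.002621187708765777 F [ 0.3  0.3 -0.4] tips 0.1734
turn [0. 0. 0.]
3 0.072 0.32 world [518.5  82.  320. ] tool shift mm [-64.   -0.3  -7.4]
3 -0.075 0.32 world [373.7 107.6 320. ] tool shift mm [83.  -0.3 -8.1]
   now rel hinge 8.062993787064595 0.2851388460596837
1 0.072 0.32 world [545.6 235.6 320. ] tool shift mm [-64.  155.7  -7.2]
1 -0.075 0.32 world [400.9 261.2 320. ] tool shift mm [ 83.  155.7  -7.9]
   now rel hinge 8.06299378706456 -155.7148611539403
4 0.072 0.32 world [504.9   5.2 320. ] tool shift mm [-64.  -78.3  -7.5]
4 -0.075 0.32 world [360.1  30.8 320. ] tool shift mm [ 83.  -78.3  -8.2]
   now rel hinge 8.062993787064583 78.28513884605968
```

The side view shows tag 3 (about 205,268) now leaning forward with its bar up. Tag 4 next, pushed from the robot side.

```bash
python3 -m inch '[0,0,0,42,-40,0,0, 0,0,0,83,-78,0,0, 0,0,0,83,-78,0,0, 0,0,0,83,-78,40,0, 0,0,0,83,-78,72,0, 0,0,0,83,-78,82,0, 0,0,0,75,-78,82,0, 0,0,0,67,-78,82,0, 0,0,0,60,-78,82,0, 0,0,0,53,-78,82,0, 0,0,0,46,-78,82,0, 0,0,0,39,-78,82,0, 0,0,0,32,-78,82,0, 0,0,0,25,-78,82,0, 0,0,0,18,-78,82,0, 0,0,0,12,-78,82,0, 0,0,0,6,-78,82,0, 0,0,0,6,-78,82,0, 0,0,0,14,-78,82,0, 0,0,0,20,-78,40,0]'; python3 -m inch '[0,0,0,10,0,-42,0, 0,0,0,10,0,-42,0, 0,0,0,10,0,-42,0]'; python3 way.py
python3 - <<'E'
from h import *
s=get_image("side");cv2.imwrite("pics/s3.png",s["pixels"][180:360,220:460,::-1].repeat(3,0).repeat(3,1))
E
```

```text
clock: 7.15
tcp_pos: [0.4181, 0.0205, 0.2688]
tcp_rot: [-0.004, 0.087, 0.996, 0.0]
force: [0.6, -0.4, 0.6]
width: 0.002
clock: 7.52
tcp_pos: [0.4103, 0.022, 0.3123]
tcp_rot: [-0.0, 0.087, 0.996, -0.0]
force: [0.2, 0.8, 0.5]
width: 0.003
clock 7.525 tcp [410.3  22.  312.3] w 0.003201748365689943 F [0.2 0.8 0.5] tips 0.1734
turn [-0. -0.  0.]
3 0.072 0.32 world [518.5  82.  320. ] tool shift mm [-96.1  77.9  -7.7]
3 -0.075 0.32 world [373.7 107.6 320. ] tool shift mm [50.9 77.9 -7.7]
   now rel hinge -24.097323092537067 -77.90471099858945
1 0.072 0.32 world [545.6 235.6 320. ] tool shift mm [-96.2 233.9  -7.7]
1 -0.075 0.32 world [400.9 261.2 320. ] tool shift mm [ 50.8 233.9  -7.7]
   now rel hinge -24.097323092537106 -233.90471099858942
4 0.072 0.32 world [504.9   5.2 320. ] tool shift mm [-96.1  -0.1  -7.7]
4 -0.075 0.32 world [360.1  30.8 320. ] tool shift mm [50.9 -0.1 -7.7]
   now rel hinge -24.097323092537078 0.0952890014105446
```

View pics/s3.png

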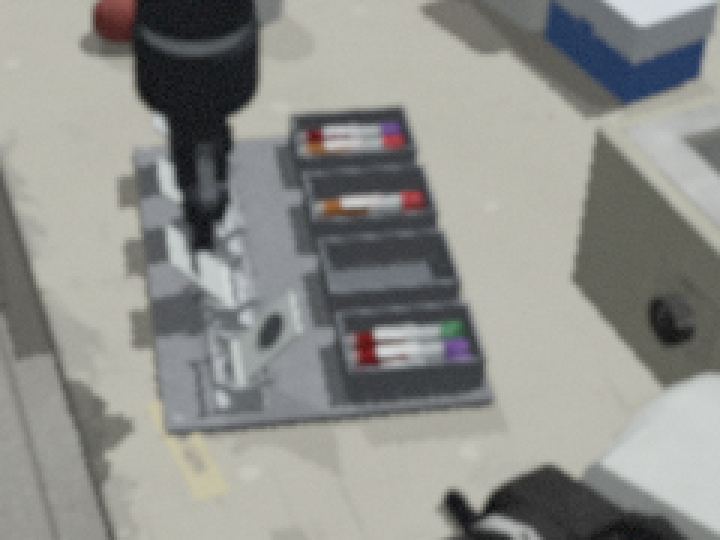

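Tag 4 (about 270,330) now shows its disc. Tag 1 next.

```bash
python3 -m inch '[0,0,0,25,60,0,0, 0,0,0,45,120,0,0, 0,0,0,51,180,0,0, 0,0,0,51,234,0,0, 0,0,0,51,234,0,0, 0,0,0,51,234,0,0]'; python3 -m inch '[0,0,0,0,0,40,0, 0,0,0,0,0,72,0, 0,0,0,0,0,82,0, 0,0,0,-8,0,82,0, 0,0,0,-16,0,82,0, 0,0,0,-23,0,82,0, 0,0,0,-30,0,82,0, 0,0,0,-37,0,82,0, 0,0,0,-44,0,82,0, 0,0,0,-51,0,82,0, 0,0,0,-58,0,82,0, 0,0,0,-65,0,82,0, 0,0,0,-71,0,82,0, 0,0,0,-77,0,82,0, 0,0,0,-77,0,82,0, 0,0,0,-69,0,82,0, 0,0,0,-62,0,40,0, 0,0,0,-52,0,0,0, 0,0,0,10,50,-50,0, 0,0,0,40,100,-90,0]'; python3 -m inch '[0,0,0,10,50,0,0, 0,0,0,20,100,0,0, 0,0,0,30,150,0,0, 0,0,0,30,150,0,0, 0,0,0,30,150,0,0]'; python3 way.py | head -1
python3 - <<'E'
from h import *
a=get_image("side")["pixels"][190:350,235:415];b=get_image("top")["pixels"][150:310,225:415]
z=lambda p:cv2.resize(p,(400,400))
cv2.imwrite("pics/end.png",np.hstack([z(a),z(b)])[:,:,::-1])
cv2.imwrite("pics/endtop.png",get_image("top")["pixels"][:,:,::-1])
E
```

```text
clock: 8.32
tcp_pos: [0.4006, 0.2608, 0.3112]
tcp_rot: [-0.001, 0.087, 0.996, -0.001]
force: [-0.2, -0.8, 0.4]
width: 0.0
clock: 10.82
tcp_pos: [0.3921, 0.3382, 0.382]
tcp_rot: [-0.0, 0.088, 0.996, -0.0]
force: [0.1, 0.6, 0.3]
width: 0.001
clock: 11.45
tcp_pos: [0.3898, 0.4906, 0.3803]
tcp_rot: [-0.001, 0.087, 0.996, -0.001]
force: [0.7, 0.8, -0.2]
width: 0.0
clock 11.45 tcp [389.8 490.6 380.3] w 0.000228107146903007 F [ 0.7  0.8 -0.2] tips 0.1734
```

View pics/end.png

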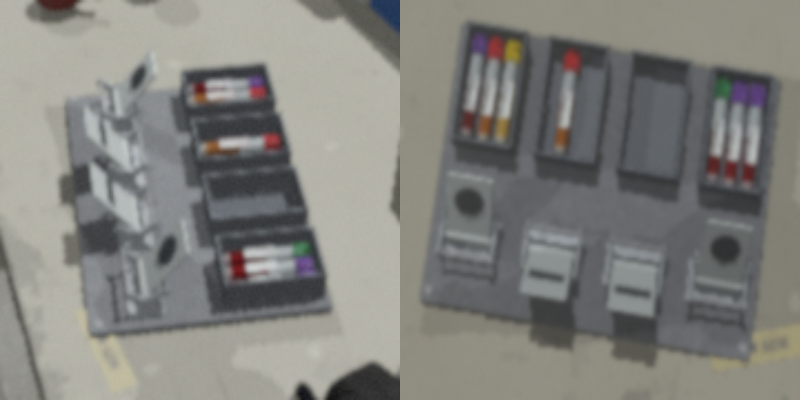

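View pics/endtop.png

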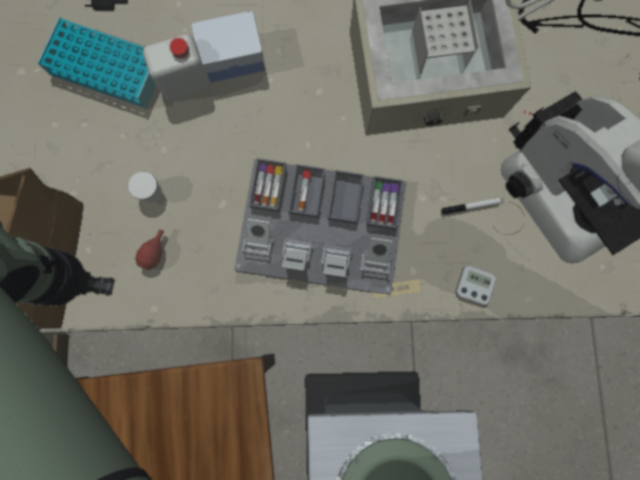

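The final views show disc, bar, bar, disc for bins of 3, 1, 0 and 3 tubes. The tubes and bystanders look unmoved. I'll back the hand a little away from the brown box, then hand in.

```bash
python3 -m inch '[0,0,0,0,-40,0,0, 0,0,0,0,-80,0,0, 0,0,0,0,-80,0,0, 0,0,0,0,-80,0,0, 0,0,0,0,-80,0,0]'
python3 - <<'E'
from bench import ticket,arm
s=arm.observe();print(s["force"],abs(s["joint_vel"]).max())
print(ticket.sign_off())
E
```

```text
clock: 12.22
tcp_pos: [0.3771, 0.4127, 0.3812]
tcp_rot: [0.0, 0.087, 0.996, 0.0]
force: [0.7, 0.2, -0.2]
width: -0.002
[ 0.69917027  0.16890928 -0.24772007] 0.007374745541048626
the job is handed in; nothing more can be done
None
```

I pushed over the three wrong tags with the closed fingers and handed the job in at about 12.2 s. From the left, the tags now show disc, bar, bar, disc for bins holding 3, 1, 0 and 3 tubes. Tags 1 and 4 went to disc, tag 3 went to bar, and tag 2 was already right.

- **Tags and objects:** My last pictures, top and side, show every tag at its stop. The tubes and bystanders look where they started; I judged that by eye and did not measure it.
- **Arm:** Before handing in, I moved the hand 80 mm away from the brown box. It was then clear and still, with outside force under 1 N.
- **Not checked:** I read the force only at the end of each move, so I have no record of the peak during the pushes. I took no new picture after that last arm move. Nothing failed or disagreed.

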